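# Hold the marble slab in the ultraviolet viewing box

### The job

Get the pale marble slab ready to be looked at under ultraviolet light: lift the black cover of the viewing box by its handle and lay it back gently on its stop, without letting it drop or slam. Then take the marble slab out of the wooden rack and lower it upright, without forcing it, through the slot in the top of the box until its lower end is below the bottom edge of the viewing window but still clear of the floor inside. Finish while still holding the slab there, steady and hanging from the gripper alone, not resting on or pressing against the box, and leave the other two slabs standing in the rack.

Things in the scene. Friction and masses are not known exactly. Their poses are not given: they have to be found in the camera images.
- uv_box: Grey ultraviolet viewing box, fixed. Origin on the worktop under the slot; spans local x -70 to 65, y -60 to 60 mm, flat top at z 130. -x is its front (turned up to 0.2 rad from facing the robot): clear window z 61 to 109 under a black shade reaching x -91. Inner floor z 35. Inside at the front a lamp tube (x -58 to -46, z 44 to 56). Behind the hinge two stop brackets rise 39 mm above the top.
- slot (a point): Centre of the slot's mouth in the top face of the box (z 130 mm); axes as the box. The slot goes straight down, 18 mm along x and 54 mm along y (2 mm clear on each side of a slab), walls 20 mm deep, open space below. The window's bottom edge is 69 mm below this point, the inner floor 95 mm below it. Covered while the cover is shut.
- cover (a joint): Hinge of the black cover plate (84 x 104 x 5 mm, 0.16 kg) over the slot: 0 = shut, grows as it opens up and back, 1.80 rad = leaning on its stop. Little friction: it falls shut from below about 1.45 rad and falls back onto the stop from beyond that. Open, it stands behind the slot, its top edge 83 mm above the hinge.
- cover_handle (a point): Middle of the steel bar handle on the cover: round bar 10 mm thick, 60 mm long along the box's y between two posts, its axis 40 mm off the plate's upper face. At joint value a it lies at hinge + (-74 cos a + 42 sin a, 0, 74 sin a + 42 cos a) mm in the box's axes. Being round, it can turn between the finger pads.
- cover_hinge (a point): Middle of the cover's hinge axis: 46 mm behind the slot centre (box +x), 4.5 mm above the top face. The axis runs along the box's y.
- slab_rack: Light wooden block, fixed, 166 (x) x 78 (y) x 36 mm high, origin at the centre of its underside, turned by up to 0.2 rad. Three sockets 17 x 53 mm in a row along its x at -52, 0, +52 mm, 28 mm deep, floors 8 mm above the worktop. Each holds a slab upright; which stands where varies.
- marble_slab: Pale marble slab with a small red paint mark, 14 mm thick (x), 50 mm wide (y), 130 mm high (z) with a half-round head of 25 mm radius, about 0.24 kg. Origin at the centre of its underside (lower end). Stands upright in a rack socket, aligned with the rack, underside 8 mm above the worktop; 38 mm of room to the next slab's face.
- sandstone_slab: Red-brown sandstone slab of the same shape and size, in another socket; stays where it is.
- basalt_slab: Black basalt slab of the same shape and size, in another socket; stays where it is.
- microscope: White microscope to the right of the box, fixed and always in the same place: it fills x 0.41 to 0.64 m, y -0.16 to 0.00 m, up to 0.31 m above the worktop. Not part of the job; keep the arm clear of it.

How it is judged:
By the outcome, as a careful person would: the job done as asked, in the order asked, and still so for the second after the job is handed in, while the arm keeps its last pose, push and grip.
It also fails if it takes over 72 s, if anything falls off the work surface, if the arm or the gripper's body presses on something with over 40 N, if the wrist force passes 120 N, or if a joint passes its speed limit or range.

### The arm

A 6-joint arm with a two-finger parallel gripper is mounted at the origin on a cart in front of the work surface, level with it; the furniture and walls round the work are solid. World frame = base frame: x ahead of the robot, y to its left, z up, the work surface at z = 0. Lengths are in m, angles in rad, forces in N, time in s.
With the tool pointing down it reaches from about 0.35 to 0.775 m from the base axis. Payload 7.3 kg.
Tool frame: the origin (TCP) lies on the centre line of the jaws, within the pads' length; the fingertips stand 19 mm ahead of it and the grasp point (between the pads) is the TCP (env.nose_length is the distance from the TCP to the fingertips, in m); z points along the fingers, y is the line along which they close (so a half turn about z gives the same grasp; the last joint's range is limited). The gripper opens to 92 mm and grips with 3 to 60 N. Pads are 19 mm wide; open, the fingers measure 130 mm over their backs; the gripper's body (75 mm by 190 mm) begins 47 mm behind the grasp point.
Start: joints at [1.075, 0.342, 1.524, -0, 1.275, -0.146], TCP at [0.18, 0.493, 0.246] pointing down, gripper open.
Joint ranges: [-2.53, 2.53], [-0.77, 2.02], [0.04, 2.7], [-1, 4.14], [0.28, 2.66], [-3.11, 3.11]. Speed limits (rad/s): [2.57, 2.57, 3.14, 3.14, 3.14, 3.14].

### API

Orientations are given as a rotation vector (axis times angle).
In Python, from station import env gives the robot as it stands.
- The arm moves only by the shell command python3 nudge.py FILE [FORCE], which reads ROWS from the file FILE. ROWS is a JSON list of rows, 1 to 12 of them, each an object with the fields rx, ry, rz (a rotation vector in units of 0.05 rad), x, y, z (the shift in mm), finger_gap (the opening from 0.0 (shut) to 1.0 (fully open)); a field left out counts as zero (the opening has to be given); each row is the pose to reach, as a shift and turn from the pose commanded when the command began, along the tool's axes at that moment; what a row does not reach only later rows make up. A row lasts 1/10 s, in which the tool goes at most 0.05 m and 0.15 rad, less where a joint would pass 70% of its speed; a pose out of reach is approached as far as the arm can. The fingers move at their own pace and stop on an object; FORCE is the grip in N (left out, the last holds). Time passes only in rows, so rows that do not move let the fingers close. It prints the time, the measured TCP pose, the force, the opening and the grip force at its end. Input that does not fit is refused with a message, and nothing moves.
- env.sense(): the state, without advancing time (a new reading comes with each control period).
- env.snapshot(name): name is "side" or "top"; returns a dict with "img" (384x512x3 uint8, red, green, blue), "fx", "fy", "cx", "cy" (pixels), "position" and "rotation" of the camera in the world. Camera axes: x right, y down, z forward; pixel columns grow to the right and rows downward; lengths in m; the calibration is good to about 2 mm. A picture is of the moment at which its call begins. There is no depth.
- env.job_done(): hands the job in; it is judged then, once.
The state is a dict: "clock": time; "joint_positions": joint angles; "joint_velocities": joint speeds; "effort": joint torques, N m; "ee_pos": TCP position; "ee_rot": TCP orientation; "force": force on the tool from outside, world axes, zero at the start; "moment": the same for the moment, N m; "finger_gap": opening from 0.0 (shut) to 1.0 (fully open); "grip_force": force on a finger pad.
Only numpy, scipy, OpenCV 4.12 (cv2) and the standard library are available. Lean on these libraries where they do the work, as an engineer would, in place of code of your own. Each camera call takes 0.05 s, during which the arm holds its last target. There are 200 camera calls.

## Working session

There is one attempt and no reset: what is moved stays moved. The work goes in short steps, Python scripts to look and compute and a shell command to move; the robot and the scene stay as the last step left them, time stands still between calls to the robot, and variables do not carry over. Pictures are saved under pics/ and viewed, at most 12 in all, crops included, and the job is handed in when it is done.

```bash
ls; mkdir -p pics; python3 - <<'E'
from station import env
import cv2,numpy as np,pickle
s=env.sense();print(s['clock'],s['ee_pos'],s['ee_rot'],s['finger_gap'],env.nose_length)
for n in('side','top'):
    c=env.snapshot(n);cv2.imwrite(f'pics/{n}0.png',c['img'][:,:,::-1]);pickle.dump(c,open(f'{n}0.pkl','wb'))
    print(n,c['fx'],c['fy'],c['cx'],c['cy'],np.round(c['position'],4),np.round(c['rotation'],4).tolist())
E
```

```text
nudge.py
pics
station.py
0.0 [0.1797298  0.49286872 0.2450568 ] [-5.46637831e-01 -3.09318140e+00  2.29588026e-03] 1.0007883261758157 0.019
side 403.7575649620633 403.7575649620633 251.17426706533595 185.0166875238544 [0.3389 1.1272 0.5292] [-0.2795, 2.5288, -1.6847]
top 377.2626783183987 377.2626783183987 251.5455571447545 193.5080277488794 [0.3753 0.1679 0.9673] [-2.1177, 2.113, -0.1752]
```
View pics/side0.png

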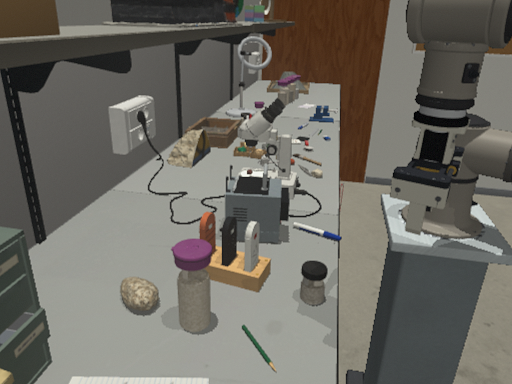

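View pics/top0.png

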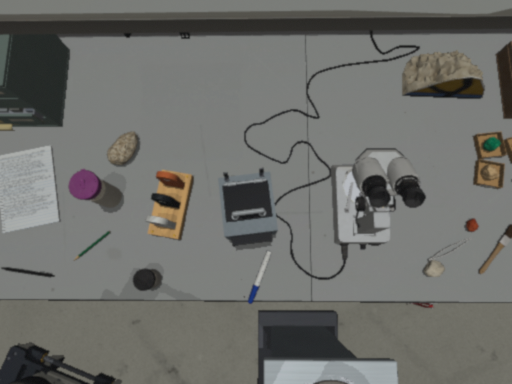

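The side view shows the rack at about (235,262), with marble front-right at (252,245), basalt in the middle and sandstone at the back. The box is at about (256,205). The top view shows the rack at (170,205), with marble at its lower end (160,220), and the box at (248,205) with the cover handle at (249,214). I'll zoom in for exact corners.

```bash
python3 - <<'E'
import cv2
def crop(n,x,y,w,h,k):
    i=cv2.imread(f'pics/{n}0.png')[y:y+h,x:x+w]
    i=cv2.resize(i,None,fx=k,fy=k,interpolation=cv2.INTER_CUBIC)
    for c in range(0,w,10):
        cv2.line(i,(c*k,0),(c*k,6),(0,255,255),1);cv2.putText(i,str(x+c),(c*k,18),0,.35,(0,255,255),1)
    for r in range(0,h,10):
        cv2.line(i,(0,r*k),(6,r*k),(0,255,255),1);cv2.putText(i,str(y+r),(8,r*k+4),0,.35,(0,255,255),1)
    cv2.imwrite(f'pics/{n}0c.png',i)
crop('top',140,160,150,94,5)
crop('side',190,165,130,120,5)
E
```

View pics/top0c.png

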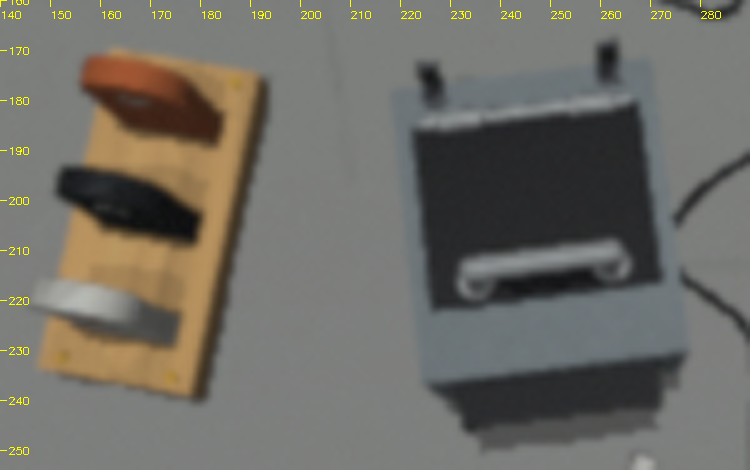

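View pics/side0c.png

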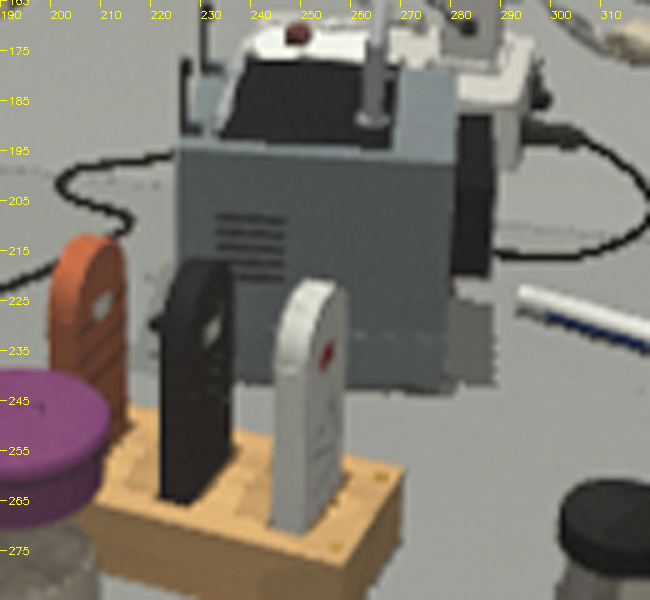

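The crops give clear corners for the box top, rack top and slab base. Next I'll triangulate and fit the poses.

```bash
cat > h.py <<'E'
import numpy as np,pickle,cv2
from scipy.spatial.transform import Rotation as R
from scipy.optimize import least_squares
C={n:pickle.load(open(f'{n}0.pkl','rb')) for n in('side','top')}
def proj(n,P):
    c=C[n];p=(np.atleast_2d(P)-c['position'])@R.from_rotvec(c['rotation']).as_matrix()
    return np.c_[c['fx']*p[:,0]/p[:,2]+c['cx'],c['fy']*p[:,1]/p[:,2]+c['cy']]
def tri(a,b):
    r=least_squares(lambda P:np.r_[proj('top',P)[0]-a,proj('side',P)[0]-b],[.35,.25,.1]);return r.x,np.abs(r.fun).max()
def world(q,P):
    P=np.atleast_2d(P)/1000.;c,s=np.cos(q[2]),np.sin(q[2])
    return np.c_[q[0]+c*P[:,0]-s*P[:,1],q[1]+s*P[:,0]+c*P[:,1],P[:,2]]
def fit(obs,q0):   # obs: (view, local mm, pixel); returns x,y,yaw,dz(m)
    def f(q):
        return np.concatenate([(proj(n,world(q,L)+[0,0,q[3]])[0]-px) for n,L,px in obs])
    r=least_squares(f,q0,loss='soft_l1');return r.x,f(r.x).reshape(-1,2)
E
python3 - <<'E'
from h import *
print('box BL',tri((218,178.4),(225.4,195)),'FL',tri((225,237),(281,197.6)))
print('rack FR',tri((179,239.6),(259,278)),'BR',tri((192.4,175),None) if 0 else '')
box=[('top',(65,60,130),(218,178.4)),('top',(65,-60,130),(270.4,172)),('top',(-70,-60,130),(277.6,230.4)),('top',(-70,60,130),(225,237)),
('side',(65,60,130),(225.4,195)),('side',(-70,60,130),(281,197.6)),('side',(-70,60,0),(280,243.4)),('top',(-28,0,181.5),(248.2,211))]
q,r=fit(box,[.36,.18,.1,0]);print('box',q.round(4),'\n',r.round(1).tolist())
print('handle side px',proj('side',world(q,[(-28,30,176.5),(-28,0,176.5),(-28,-30,176.5)])).round(1).tolist())
rack=[('top',(83,39,36),(162.4,170)),('top',(83,-39,36),(192.4,175)),('top',(-83,-39,36),(179,239.6)),('top',(-83,39,36),(148,233)),
('side',(-83,-39,36),(270.8,258.6)),('side',(-83,39,36),(258.6,278.2)),('side',(-83,39,0),(258.2,290))]
q2,r=fit(rack[:6],[.36,.36,-.15,0]);print('rack',q2.round(4),'\n',r.round(1).tolist())
sl=[('side',(-7,25,36),(251.6,272)),('side',(7,25,36),(244.8,270.2)),('side',(-7,-25,36),(258.6,262.6)),('top',(-7,-25,36),(175,229))]
s0=world(q2,(-52,0,0))[0]
for o in sl: print(o, proj(o[0],world([s0[0],s0[1],q2[2]],o[1])).round(1))
# head apex: silhouette of arch front edge
print('apex',proj('side',world([s0[0],s0[1],q2[2]],[(-7,0,138),(7,0,138)])).round(1),proj('top',world([s0[0],s0[1],q2[2]],[(-7,0,138),(7,0,138),(0,25,113)])).round(1))
from station import env
i=C['side']['img'][120:200,225:300,::-1];j=C['side']['img'][212:282,205:275,::-1]
cv2.imwrite('pics/h.png',np.hstack([cv2.resize(x,(400,400),interpolation=2) for x in(i,j)]))
E
```

```text
box BL (array([0.56881115, 0.26222803, 0.12540213]), np.float64(0.316715949076837)) FL (array([0.43516073, 0.24377417, 0.12612057]), np.float64(0.40683164916430314))
rack FR (array([ 0.45027569,  0.37800112, -0.01678452]), np.float64(5.000207114660867)) BR 
box [ 0.5115  0.194   0.1268 -0.0032] 
 [[0.1, -0.3], [-0.3, -0.4], [0.5, -0.2], [-0.5, -0.1], [0.5, -0.5], [0.6, -0.0], [-1.2, 0.9], [0.2, 0.8]]
handle side px [[265.6, 173.0], [266.1, 168.7], [266.6, 164.6]]
rack [ 0.5245  0.3914 -0.1742 -0.0048] 
 [[0.3, -0.4], [-0.0, -0.3], [-0.4, -0.7], [0.1, 0.4], [0.5, 0.3], [0.3, -0.0]]
('side', (-7, 25, 36), (251.6, 272)) [[250.7 269.8]]
('side', (7, 25, 36), (244.8, 270.2)) [[244.5 268.3]]
('side', (-7, -25, 36), (258.6, 262.6)) [[259.  257.8]]
('top', (-7, -25, 36), (175, 229)) [[174.8 228.2]]
apex [[256.4 221.7]
 [250.1 220.4]] [[153.7 221.9]
 [155.1 215.7]
 [146.8 218.2]]
```

View pics/h.png

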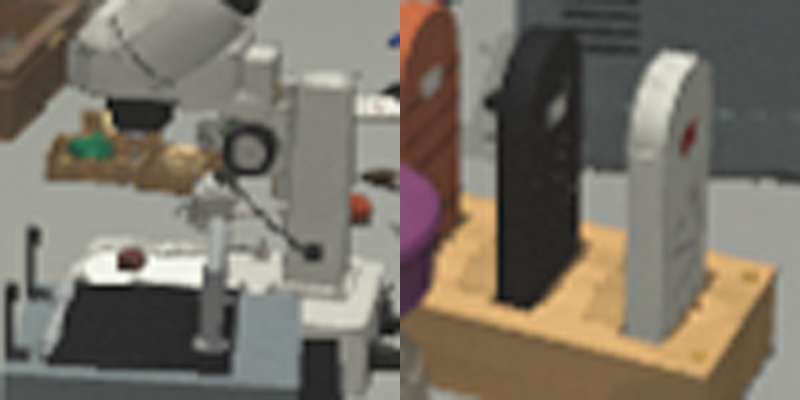

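The triangulated heights agree with the text to within 3–5 mm (box top 126 vs 130, rack top 31 vs 36). The crop shows the handle bar at side pixel (265,168), matching the model. Next I'll refit with the half-pixel crop shift removed and work out the move to the handle.

```bash
cat >> h.py <<'E'
def go(p,yaw,tool=None):   # shift and turn in present tool axes to put TCP at p (tool down, tool y at yaw); half-turn nearest
    from station import env
    s=env.sense();R0=R.from_rotvec(s['ee_rot']);best=None
    for k in(0,np.pi):
        y=yaw+k;Y=np.array([np.cos(y),np.sin(y),0]);Z=np.array([0,0,-1.]);M=np.c_[np.cross(Y,Z),Y,Z]
        v=(R0.inv()*R.from_matrix(M)).as_rotvec()
        if best is None or np.linalg.norm(v)<np.linalg.norm(best): best=v
    d=R0.inv().apply(np.array(p)-s['ee_pos'])
    print('t',round(s['clock'],2),'ee',s['ee_pos'].round(4) if hasattr(s['ee_pos'],'round') else s['ee_pos'],'turn',best.round(4),'shift',d.round(4))
E
cat > fit0.py <<'E'
from h import *
k=.4
box=[('top',(65,60,130),(218,178.4)),('top',(65,-60,130),(270.4,172)),('top',(-70,-60,130),(277.6,230.4)),('top',(-70,60,130),(225,237)),
('side',(65,60,130),(225.4,195)),('side',(-70,60,130),(281,197.6)),('top',(-28,0,181.5),(248.2,211))]
rack=[('top',(83,39,36),(162.4,170)),('top',(83,-39,36),(192.4,175)),('top',(-83,-39,36),(179,239.6)),('top',(-83,39,36),(148,233)),
('side',(-83,-39,36),(270.8,258.6)),('side',(-83,39,36),(258.6,278.2))]
sub=lambda o:[(n,L,np.array(p)-k) for n,L,p in o]
qb,rb=fit(sub(box),[.5,.2,.1,0]);qr,rr=fit(sub(rack),[.5,.4,-.1,0])
E
python3 - <<'E'
from fit0 import *
print(qb.round(4),np.abs(rb).max(),qr.round(4),np.abs(rr).max())
h=world(qb,(-28,0,176.5))[0];print('handle',h,'slot',world(qb,(0,0,130)),'slab',world(qr,(-52,0,8)))
h[2]=.26;go(h,qb[2])
E
```

```text
[ 0.5126  0.1949  0.1232 -0.0029] 0.6540636680071543 [ 0.5253  0.3921 -0.1738 -0.0035] 0.6558008430024529
handle [0.48484708 0.19149245 0.1765    ] slot [[0.51263471 0.19493449 0.13      ]] slab [[0.47405875 0.40107587 0.008     ]]
t 0.1 ee [0.1798 0.4929 0.2451] turn [-1.4000e-03  6.0000e-04  1.0977e+00] shift [-0.3899 -0.1786 -0.0147]
```

Careful with the scale: shifts go in mm and turns go in units of 0.05 rad. That gives: -0.05 m is -50, -0.39 m is -390, 1 rad is 20.

```bash
echo '[{"rz":2,"x":-30,"y":-10,"z":-15,"finger_gap":1},{"rz":4,"x":-70,"y":-30,"z":-30,"finger_gap":1},{"rz":6,"x":-110,"y":-50,"z":-30,"finger_gap":1},{"rz":8,"x":-150,"y":-70,"z":-30,"finger_gap":1},{"rz":10,"x":-190,"y":-90,"z":-30,"finger_gap":1},{"rz":12,"x":-230,"y":-110,"z":-30,"finger_gap":1},{"rz":14,"x":-270,"y":-130,"z":-30,"finger_gap":1},{"rz":16,"x":-310,"y":-150,"z":-30,"finger_gap":0.7},{"rz":18,"x":-350,"y":-170,"z":-30,"finger_gap":0.5},{"rz":20,"x":-380,"y":-178,"z":-20,"finger_gap":0.5},{"rz":21.94,"x":-390,"y":-178.5,"z":-15,"finger_gap":0.5},{"rz":21.94,"x":-390,"y":-178.5,"z":-15,"finger_gap":0.5}]' > path.dat && python3 nudge.py path.dat 15
python3 - <<'E'
from fit0 import *
h=world(qb,(-28,0,176.5))[0];go(h,qb[2])
from station import env
for n in('side','top'):
    c=env.snapshot(n);C[n]=c;pickle.dump(c,open(f'{n}1.pkl','wb'))
s=env.sense();M=R.from_rotvec(s['ee_rot']).as_matrix();g=s['finger_gap']*.046
tip=[s['ee_pos']+M@[dx,sy*g,.019] for sy in(1,-1) for dx in(-.0095,.0095)]
out=[]
for n,(x,y,w) in dict(side=(215,110,90),top=(200,160,90)).items():
    c=C[n]['img'][y:y+w,x:x+w,::-1];k=400/w;i=cv2.resize(c,(400,400),interpolation=2)
    for p in np.vstack([proj(n,tip),proj(n,h)]): cv2.circle(i,tuple(((p-[x,y]+.5)*k).astype(int)),2,(0,0,255),-1)
    out.append(i)
cv2.imwrite('pics/g1.png',np.hstack(out))
E
```

```text
clock: 1.3
ee_pos: [0.4857, 0.1907, 0.2593]
ee_rot: [-2.082, -2.35, 0.003]
force: [-0.6, 0.6, 0.4]
finger_gap: 0.617
grip_force: 0.0
t 1.3 ee [0.4857 0.1907 0.2593] turn [-0.0025  0.0003 -0.0025] shift [ 0.001  -0.0005  0.0828]
```

View pics/g1.png

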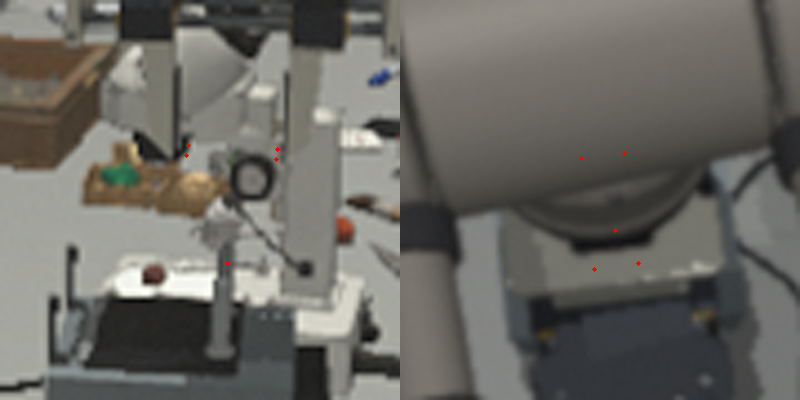

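Side view: the bar at (225,262) lies midway between the fingertips (180 and 288). The model handle point agrees to within about 1 mm, so I'll go straight down and grip.

Scaled: 0.083 m is 83, 0.075 m is 75.

```bash
echo '[{"z":20,"finger_gap":0.5},{"z":40,"finger_gap":0.5},{"z":55,"finger_gap":0.5},{"z":65,"finger_gap":0.5},{"z":75,"finger_gap":0.5},{"z":83,"finger_gap":0.5},{"z":83,"finger_gap":0.25},{"z":83,"finger_gap":0},{"z":83,"finger_gap":0},{"z":83,"finger_gap":0},{"z":83,"finger_gap":0},{"z":83,"finger_gap":0}]' > path.dat && python3 nudge.py path.dat 15
```

```text
clock: 2.6
ee_pos: [0.4852, 0.1919, 0.1781]
ee_rot: [2.079, 2.355, 0.001]
force: [0.9, -0.7, 1.2]
finger_gap: 0.104
grip_force: 15.0
```

```bash
python3 -c "
import numpy as np
for a in np.r_[np.arange(.1,1.25,.1),np.arange(1.2,1.83,.05)]:
  print(round(a,2),np.round([(-74*np.cos(a)+42*np.sin(a)+74)/1e3,-(74*np.sin(a)+42*np.cos(a)-42)/1e3],4))"
```

```text
0.1 [ 0.0046 -0.0072]
0.2 [ 0.0098 -0.0139]
0.3 [ 0.0157 -0.02  ]
0.4 [ 0.0222 -0.0255]
0.5 [ 0.0292 -0.0303]
0.6 [ 0.0366 -0.0344]
0.7 [ 0.0445 -0.0378]
0.8 [ 0.0526 -0.0403]
0.9 [ 0.0609 -0.0421]
1.0 [ 0.0694 -0.043 ]
1.1 [ 0.0779 -0.043 ]
1.2 [ 0.0863 -0.0422]
1.2 [ 0.0863 -0.0422]
1.25 [ 0.0905 -0.0415]
1.3 [ 0.0947 -0.0405]
1.35 [ 0.0988 -0.0394]
1.4 [ 0.1028 -0.0381]
1.45 [ 0.1068 -0.0365]
1.5 [ 0.1107 -0.0348]
1.55 [ 0.1145 -0.0329]
1.6 [ 0.1181 -0.0307]
1.65 [ 0.1217 -0.0284]
1.7 [ 0.1252 -0.026 ]
1.75 [ 0.1285 -0.0233]
1.8 [ 0.1317 -0.0205]
```

```bash
echo '[{"y":2.2,"z":-3.7,"finger_gap":0},{"y":4.6,"z":-7.2,"finger_gap":0},{"y":9.8,"z":-13.9,"finger_gap":0},{"y":15.7,"z":-20,"finger_gap":0},{"y":22.2,"z":-25.5,"finger_gap":0},{"y":29.2,"z":-30.3,"finger_gap":0},{"y":36.6,"z":-34.4,"finger_gap":0},{"y":44.5,"z":-37.8,"finger_gap":0},{"y":52.6,"z":-40.3,"finger_gap":0},{"y":60.9,"z":-42.1,"finger_gap":0},{"y":69.4,"z":-43,"finger_gap":0},{"y":69.4,"z":-43,"finger_gap":0}]' > path.dat && python3 nudge.py path.dat
```

```text
clock: 3.8
ee_pos: [0.5556, 0.2006, 0.2209]
ee_rot: [2.079, 2.354, 0.003]
force: [-0.1, -1.5, 4.6]
finger_gap: 0.101
grip_force: 15.0
```

Scaled: 0.0591 m is 59.1, 0.0558 m is 55.8.

```bash
echo '[{"y":8.5,"finger_gap":0},{"y":16.9,"z":0.8,"finger_gap":0},{"y":25.3,"z":2.5,"finger_gap":0},{"y":33.4,"z":4.9,"finger_gap":0},{"y":41.3,"z":8.2,"finger_gap":0},{"y":45.1,"z":10.1,"finger_gap":0},{"y":48.7,"z":12.3,"finger_gap":0},{"y":52.3,"z":14.6,"finger_gap":0},{"y":55.8,"z":17,"finger_gap":0},{"y":57.5,"z":18.4,"finger_gap":0},{"y":59.1,"z":19.7,"finger_gap":0},{"y":59.1,"z":19.7,"finger_gap":0}]' > path.dat && python3 nudge.py path.dat
```

```text
clock: 5.0
ee_pos: [0.6128, 0.2078, 0.2009]
ee_rot: [2.08, 2.355, 0.0]
force: [-0.5, -0.5, 0.6]
finger_gap: 0.102
grip_force: 15.0
```

Scaled: 0.003 m is 3, 0.0026 m is 2.6.

```bash
echo '[{"y":1,"z":0.8,"finger_gap":0},{"y":2,"z":1.7,"finger_gap":0},{"y":3,"z":2.6,"finger_gap":0},{"y":3,"z":2.6,"finger_gap":0}]' > path.dat && python3 nudge.py path.dat
```

```text
clock: 5.4
ee_pos: [0.6157, 0.2081, 0.1983]
ee_rot: [2.08, 2.355, 0.0]
force: [-0.5, -0.8, -0.1]
finger_gap: 0.102
grip_force: 15.0
```

```bash
echo '[{"y":0.6,"z":0.6,"finger_gap":0},{"y":1.2,"z":1.2,"finger_gap":0},{"y":1.2,"z":1.2,"finger_gap":0}]' > path.dat && python3 nudge.py path.dat; python3 - <<'E'
from station import env
import cv2,numpy as np
i=env.snapshot('side')['img'][90:210,195:315,::-1];cv2.imwrite('pics/open.png',cv2.resize(i,(600,600),interpolation=2))
E
```

```text
clock: 5.7
ee_pos: [0.6161, 0.2082, 0.198]
ee_rot: [-2.079, -2.354, 0.002]
force: [-6.4, -3.0, 6.4]
finger_gap: 0.102
grip_force: 15.0
```

View pics/open.png

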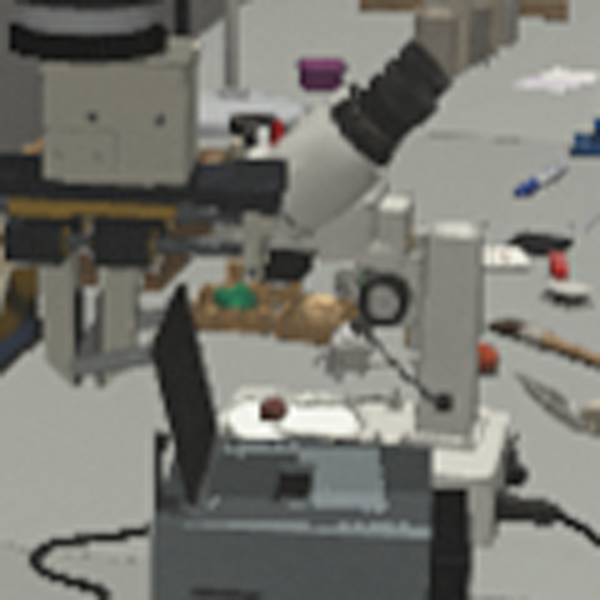

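The cover leans on its stop: it stands tilted back at (185,390), with the contact felt as about 6 N. The slot opening is visible at (293,485). Next: release and rise.

```bash
echo '[{"finger_gap":0.2},{"finger_gap":0.2},{"z":-10,"finger_gap":0.2},{"z":-30,"finger_gap":0.2},{"z":-60,"finger_gap":0.2},{"z":-90,"finger_gap":0.2},{"z":-110,"finger_gap":0.8},{"z":-110,"finger_gap":0.8}]' > path.dat && python3 nudge.py path.dat
python3 - <<'E'
from fit0 import *
p=world(qr,(-52,0,112))[0];print(p);p[2]=.26;go(p,qr[2]+np.pi/2)
E
```

```text
clock: 6.55
ee_pos: [0.618, 0.2088, 0.3115]
ee_rot: [2.076, 2.352, 0.01]
force: [0.1, -0.1, 0.1]
finger_gap: 0.329
grip_force: 0.0
[0.47405875 0.40107587 0.112     ]
t 6.55 ee [0.618  0.2088 0.3115] turn [ 0.0074  0.0041 -1.2728] shift [ 0.2086 -0.1194  0.0508]
```

Scaled: 0.2086 m is 208.6, 0.2 m is 200, -0.51 rad is -10.2.

```bash
echo '[{"rz":-2.4,"x":20,"y":-10,"finger_gap":0.8},{"rz":-5,"x":40,"y":-20,"finger_gap":0.8},{"rz":-7.6,"x":60,"y":-30,"finger_gap":0.8},{"rz":-10.2,"x":80,"y":-45,"finger_gap":0.8},{"rz":-12.8,"x":100,"y":-60,"finger_gap":0.8},{"rz":-15.4,"x":120,"y":-70,"finger_gap":0.8},{"rz":-18,"x":140,"y":-80,"z":10,"finger_gap":0.8},{"rz":-20.6,"x":160,"y":-95,"z":20,"finger_gap":0.8},{"rz":-23.2,"x":180,"y":-110,"z":40,"finger_gap":0.8},{"rx":0.08,"ry":0.04,"rz":-25.46,"x":200,"y":-118,"z":50,"finger_gap":0.8},{"rx":0.08,"ry":0.04,"rz":-25.46,"x":208.6,"y":-119.4,"z":51,"finger_gap":0.8},{"rx":0.08,"ry":0.04,"rz":-25.46,"x":208.6,"y":-119.4,"z":51,"finger_gap":0.8}]' > path.dat && python3 nudge.py path.dat 40
python3 - <<'E'
from fit0 import *
p=world(qr,(-52,0,112))[0];go(p,qr[2]+np.pi/2)
from station import env
for n in('side','top'):
    c=env.snapshot(n);C[n]=c;pickle.dump(c,open(f'{n}2.pkl','wb'))
s=env.sense();M=R.from_rotvec(s['ee_rot']).as_matrix();g=s['finger_gap']*.046
tip=[s['ee_pos']+M@[dx,sy*g,.019] for sy in(1,-1) for dx in(-.0095,.0095)]
out=[]
for n,(x,y,w) in dict(side=(200,160,120),top=(140,150,150)).items():
    c=C[n]['img'][y:y+w,x:x+w,::-1];k=400/w;i=cv2.resize(c,(400,400),interpolation=2)
    for q in proj(n,tip): cv2.circle(i,tuple(((q-[x,y]+.5)*k).astype(int)),2,(0,0,255),-1)
    out.append(i)
cv2.imwrite('pics/g2.png',np.hstack(out))
E
```

```text
clock: 7.75
ee_pos: [0.4722, 0.4013, 0.2556]
ee_rot: [-0.274, -3.125, 0.003]
force: [0.8, 0.3, 0.0]
finger_gap: 0.801
grip_force: 0.0
t 7.75 ee [0.4722 0.4013 0.2556] turn [-0.0024 -0.0043 -0.0014] shift [-0.0025  0.0005  0.1436]
```

View pics/g2.png

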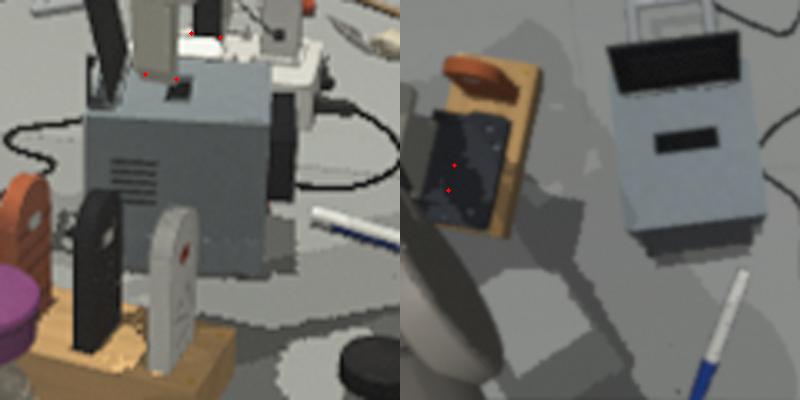

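The slot shows in the top view at (686,140), and the slab sits under the fingers. I'll descend, grip across the 50 mm width, and measure the slot from the saved top image.

```bash
echo '[{"x":-2,"z":30,"finger_gap":0.8},{"x":-2.5,"z":60,"finger_gap":0.8},{"x":-2.5,"z":90,"finger_gap":0.8},{"x":-2.5,"z":110,"finger_gap":0.8},{"x":-2.5,"z":125,"finger_gap":0.8},{"x":-2.5,"z":137,"finger_gap":0.8},{"x":-2.5,"z":143,"finger_gap":0.8},{"x":-2.5,"z":143,"finger_gap":0.8},{"x":-2.5,"z":143,"finger_gap":0.6},{"x":-2.5,"z":143,"finger_gap":0.4},{"x":-2.5,"z":143,"finger_gap":0.4},{"x":-2.5,"z":143,"finger_gap":0.4}]' > path.dat && python3 nudge.py path.dat 40
python3 - <<'E'
from fit0 import *
C['top']=pickle.load(open('top2.pkl','rb'))
g=cv2.cvtColor(C['top']['img'],cv2.COLOR_RGB2GRAY)
w=g[192:213,230:264].astype(float)
m=(g<60).astype(np.uint8);k,l,st,ce=cv2.connectedComponentsWithStats(m);j=l[202,247]
print(st[j],ce[j],np.median(g[190:194,232:262]))
ys,xs=np.mgrid[194:211,234:260];bg=110.;wt=np.clip((bg-g[ys,xs])/(bg-25),0,1);wt[wt<.15]=0
u=np.array([(xs*wt).sum(),(ys*wt).sum()])/wt.sum();cov=np.cov(np.c_[xs.ravel(),ys.ravel()].T,aweights=wt.ravel())
ev,V=np.linalg.eigh(cov);print('centroid',u,'area',wt.sum(),'size',np.sqrt(12*ev),'axis',V[:,1])
r=least_squares(lambda p:proj('top',[p[0],p[1],.13])[0]-u,[.51,.19]);print('slot from top',r.x)
r2=least_squares(lambda p:proj('top',[p[0],p[1],.13])[0]-u-10*V[:,1],[.51,.19]);d=r2.x-r.x;print('yaw',np.arctan2(d[1],d[0])+np.pi/2, 'fit',qb)
np.set_printoptions(linewidth=200);print(g[194:211:2,232:262:2])
E
```

```text
clock: 9.05
ee_pos: [0.4747, 0.4003, 0.114]
ee_rot: [-0.272, -3.127, 0.001]
force: [-0.0, 1.1, 2.3]
finger_gap: 0.542
grip_force: 39.8
[236 198  23   9 155] [246.96774194 202.2516129 ] 127.0
centroid [246.90661063 202.26150449] area 165.15294117647062 size [ 7.38507673 23.39838005] axis [-0.99272487  0.12040487]
slot from top [0.51199279 0.19532426]
yaw 3.264709078894337 fit [ 0.51263471  0.19493449  0.12324146 -0.00290991]
[[126 126 125 127 127 127 126 127 128 127 128 129 129 129 128]
 [126 126 126 125 126 127 126 125 128 126 123 123 121 121 128]
 [126 126 123 120 117 117 110  98  89  79  65  55  43  71 124]
 [125 115  67  55  45  39  31  27  24  25  22  23  23  52 120]
 [125 114  37  22  23  24  21  25  23  23  24  24  24  40 117]
 [125 115  42  21  25  23  23  22  24  23  25  29  36  51 114]
 [126 121  52  30  37  48  58  70  77  90 102 113 118 122 127]
 [124 125 109 110 116 119 123 126 125 127 126 127 128 129 129]
 [124 125 126 125 126 126 126 127 127 127 125 125 128 128 128]]
```

The slot measures at (0.5120, 0.1953) with yaw 0.123. This agrees with the handle kinematics (0.513, 0.195), and the 49.9 mm gap confirms the slab is gripped. Now I'll lift straight up, gently.

Scaled: -0.16 m is -160, -0.15 m is -150.

```bash
echo '[{"z":-4,"finger_gap":0.4},{"z":-10,"finger_gap":0.4},{"z":-18,"finger_gap":0.4},{"z":-28,"finger_gap":0.4},{"z":-40,"finger_gap":0.4},{"z":-60,"finger_gap":0.4},{"z":-80,"finger_gap":0.4},{"z":-105,"finger_gap":0.4},{"z":-130,"finger_gap":0.4},{"z":-150,"finger_gap":0.4},{"z":-160,"finger_gap":0.4},{"z":-160,"finger_gap":0.4}]' > path.dat && python3 nudge.py path.dat 40
python3 - <<'E'
from fit0 import *
go([.5126,.1953,.275],.123+np.pi/2)
E
```

```text
clock: 10.25
ee_pos: [0.4755, 0.4003, 0.2752]
ee_rot: [-0.273, -3.129, -0.001]
force: [0.0, -0.0, -2.6]
finger_gap: 0.545
grip_force: 39.8
t 10.25 ee [0.4755 0.4003 0.2752] turn [ 0.0005 -0.0011 -0.2968] shift [-7.200e-02 -1.954e-01  1.000e-04]
```

Scaled: -0.1954 m is -195.4, -0.072 m is -72, -0.297 rad is -5.94.

```bash
echo '[{"rz":-0.6,"x":-5,"y":-15,"finger_gap":0.4},{"rz":-1.4,"x":-15,"y":-40,"finger_gap":0.4},{"rz":-2.2,"x":-25,"y":-70,"finger_gap":0.4},{"rz":-3,"x":-36,"y":-100,"finger_gap":0.4},{"rz":-3.8,"x":-47,"y":-130,"finger_gap":0.4},{"rz":-4.6,"x":-57,"y":-155,"finger_gap":0.4},{"rz":-5.3,"x":-65,"y":-177,"finger_gap":0.4},{"rz":-5.8,"x":-70,"y":-190,"finger_gap":0.4},{"rz":-5.94,"x":-72,"y":-195.4,"finger_gap":0.4},{"rz":-5.94,"x":-72,"y":-195.4,"finger_gap":0.4},{"rz":-5.94,"x":-72,"y":-195.4,"finger_gap":0.4}]' > path.dat && python3 nudge.py path.dat 40
python3 - <<'E'
from fit0 import *
go([.5126,.1953,.262],.123+np.pi/2)
from station import env
for n in('side','top'):
    c=env.snapshot(n);C[n]=c;pickle.dump(c,open(f'{n}3.pkl','wb'))
s=env.sense();q=[.5126,.1953,.123]
zb=s['ee_pos'][2]-.106   # slab bottom
P=np.vstack([world([s['ee_pos'][0],s['ee_pos'][1],.123],[(x,y,z) for x,y,z in[(-7,25,zb*1e3),(7,25,zb*1e3),(-7,-25,zb*1e3),(-7,25,zb*1e3+90),(7,25,zb*1e3+90)]]),world(q,[(x,y,130) for x in(-9,9) for y in(-27,27)])])
print(proj('side',P).round(1).tolist(),zb)
x,y,w,h=215,110,80,100
i=cv2.resize(C['side']['img'][y:y+h,x:x+w,::-1],(480,600),interpolation=2)
x2,y2=215,160
j=cv2.resize(C['top']['img'][y2:y2+100,x2:x2+50,::-1],(300,600),interpolation=2)
k=np.hstack([i,j]);
for p in proj('side',P): cv2.circle(k,tuple(((p-[x,y]+.5)*6).astype(int)),2,(0,0,255),-1)
cv2.imwrite('pics/g3.png',k)
E
```

```text
clock: 11.35
ee_pos: [0.5119, 0.1957, 0.2729]
ee_rot: [0.193, -3.131, 0.001]
force: [0.3, -0.0, -2.0]
finger_gap: 0.543
grip_force: 39.8
t 11.35 ee [0.5119 0.1957 0.2729] turn [-0.0003 -0.0049 -0.0001] shift [-0.0007 -0.0005  0.0109]
[[256.6, 175.6], [250.9, 175.3], [257.9, 168.6], [257.8, 140.2], [251.9, 139.9], [258.1, 181.5], [256.7, 189.7], [251.2, 181.2], [249.5, 189.3]] 0.16708775309557838
```

View pics/g3.png

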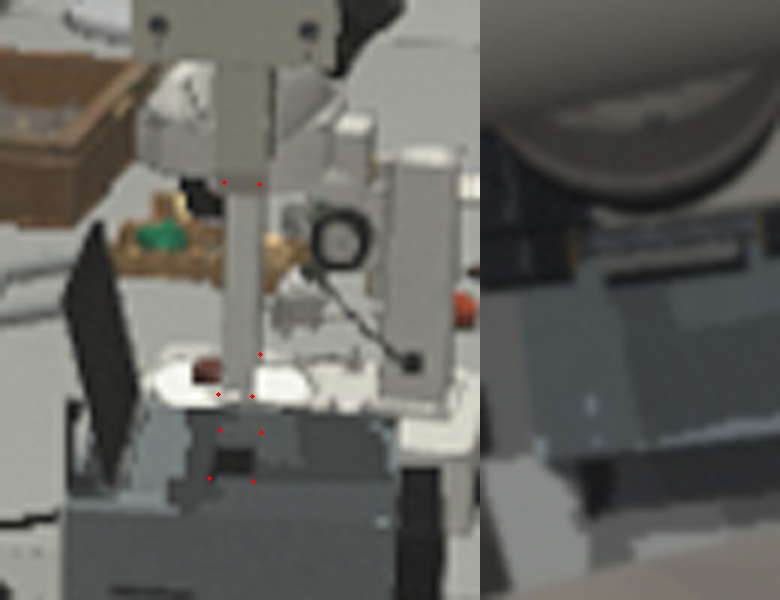

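Side view: the slab hangs at columns 223–260, bottom at row about 400, right above the slot (dark patch 215–253, row 460). I'll measure both edge profiles numerically in the same camera.

```bash
python3 - <<'E'
from fit0 import *
np.set_printoptions(linewidth=220)
A=pickle.load(open('side3.pkl','rb'))['img'];B=pickle.load(open('side2.pkl','rb'))['img']
g=lambda I:cv2.cvtColor(I,cv2.COLOR_RGB2GRAY)
print('cols',np.arange(244,266))
for r in(146,152,158,164,168,171,173,175,176,177,178): print(r,g(A)[r,244:266])
print('slot clear view (side2)')
for r in range(178,196): print(r,g(B)[r,244:266])
E
```

```text
cols [244 245 246 247 248 249 250 251 252 253 254 255 256 257 258 259 260 261 262 263 264 265]
146 [105 138 128  76  80  82  92  82  96 141 139 137 138 133 118 132 165 149  98  98 110 118]
152 [ 92  99 101 110 106 108 119 106 112 139 138 136 137 129 104 117 122 119 128 108  85  89]
158 [165 164 164 164 165 162 148 127 122 139 136 137 139 129  98  84  89 135 172 151 139 146]
164 [162 163 163 161 162 161 162 154 130 134 135 134 136 124 121 161 124 111 114 117 141 140]
168 [200 199 202 197 197 191 174 167 136 134 135 134 137 127 133 190 182 170 171 165 158 165]
171 [245 248 231  75  71  75  80  91 117 135 135 134 130 159 213 217 208 206 215 203 164 138]
173 [242 245 227  63  39  52  60  90 140 133 133 133 125 182 248 243 242 242 243 243 246 232]
175 [243 243 245 248 244 218 192 192 168 185 185 138 136 189 248 247 245 245 245 244 243 237]
176 [244 245 247 249 246 231 205 179 178 184 180 132 130 156 212 218 222 231 235 234 229 216]
177 [206 206 205 206 206 210 198 157 122 102  96 112 109 108 121 126 139 160 155 154 159 157]
178 [119 104  55  58  58  59  60  63  70  81  86  98  97  98  99 
[... 1044 characters left out ...]
4  57 112 147 144 143 143 143 143 143 143]
189 [143 141 143 143 137  99  42  63  63  65  61  59  78 123 145 141 141 142 143 144 143 142]
190 [144 143 144 144 138 114 106 108 108 109 108 104 107 134 141 142 142 142 143 142 143 140]
191 [143 145 145 143 144 145 144 137 139 138 139 134 132 141 144 144 142 141 142 142 141 140]
192 [144 142 143 144 143 143 144 144 144 143 145 144 143 142 141 142 141 142 141 139 140 140]
193 [143 144 144 145 143 144 144 143 143 144 144 142 143 142 140 141 141 140 141 140 142 140]
194 [146 145 145 145 145 144 145 145 145 144 142 142 143 143 142 142 141 142 141 143 141 142]
195 [122 125 125 125 126 127 130 130 130 133 135 137 135 137 138 144 144 143 142 143 144 143]
```

Relative to the slot seen by the same camera, the slab needs about +1.5 mm in x. I'll lower to just above the mouth with that correction.

```bash
python3 - <<'E'
from fit0 import *
go([.5134,.1951,.242],.123+np.pi/2)
E
```

```text
t 11.45 ee [0.5119 0.196  0.2731] turn [-0.0004 -0.0045  0.0009] shift [-0.0015 -0.0011  0.0311]
```

Careful with the scale: shifts go in mm and turns go in units of 0.05 rad. That gives: 0.015 m is 15, 0.031 m is 31.

```bash
echo '[{"x":-0.7,"y":-0.5,"z":5,"finger_gap":0.4},{"x":-1.5,"y":-1,"z":15,"finger_gap":0.4},{"x":-1.5,"y":-1,"z":25,"finger_gap":0.4},{"x":-1.5,"y":-1,"z":31,"finger_gap":0.4},{"x":-1.5,"y":-1,"z":31,"finger_gap":0.4},{"x":-1.5,"y":-1,"z":31,"finger_gap":0.4}]' > path.dat && python3 nudge.py path.dat 40
python3 - <<'E'
from fit0 import *
np.set_printoptions(linewidth=220)
go([.5134,.1951,.242],.123+np.pi/2)
from station import env
c=env.snapshot('side');pickle.dump(c,open('side4.pkl','wb'));g=cv2.cvtColor(c['img'],cv2.COLOR_RGB2GRAY)
print(np.arange(244,266))
for r in list(range(160,192,2)):print(r,g[r,244:266])
cv2.imwrite('pics/g4.png',cv2.resize(c['img'][140:205,225:290,::-1],(585,585),interpolation=2))
E
```

```text
clock: 12.05
ee_pos: [0.5137, 0.1944, 0.2422]
ee_rot: [0.193, -3.131, 0.001]
force: [0.1, -0.3, -2.3]
finger_gap: 0.542
grip_force: 39.8
t 12.05 ee [0.5137 0.1944 0.2422] turn [-0.0007 -0.0043  0.0001] shift [0.0002 0.0008 0.0002]
[244 245 246 247 248 249 250 251 252 253 254 255 256 257 258 259 260 261 262 263 264 265]
160 [162 164 162 162 162 164 153 130 137 136 138 139 130 115 128 142 130  93 106 109 110 110]
162 [163 163 163 163 163 164 155 132 137 136 137 137 128 117 147 153 110  95 101  99 110 110]
164 [163 163 162 161 163 163 160 147 136 136 137 137 129 107 143 160 124 109 114 119 140 140]
166 [161 161 161 161 161 161 158 145 137 136 137 138 128 108 142 165 166 158 138 150 166 164]
168 [202 200 201 198 196 192 175 167 135 136 136 137 125 124 176 188 182 169 171 165 159 167]
170 [218 216 213 139  96  81  86 105 138 137 136 137 122 109 155 166 165 159 163 151 127 139]
172 [242 246 230  67  51  60  82 112 137 136 135 137 116 172 252 246 245 245 246 244 230 186]
174 [242 244 236 199 193 175 150 121 136 136 135 135 116 168 250 243 242 242 242 243 244 240]
176 [246 246 248 249 246 233 198 134 133 135 135 139 126 139 212 218 222 231 236 234 229 218]
178 [ 57  59  59  61  59  60  78 119 136 135 134 140 132  98 101 108 111 103  66  68  78  76]
180 [ 92  69  69  72  70  69  87 124 136 134 135 137 130  93  87  87  86  87  81  70  69  69]
182 [120  93  71  70  71  69  86 124 136 134 135 135 120  86  85  88  88  85  87  82  69  71]
184 [112  66  69  70  71  66  84 122 135 134 135 134 112  71  86  86  87  87  88  82  68  69]
186 [ 92  68  70  71  69  67  86 121 124 123 126 117  77  54  80  80  88  87  89  84  75  69]
188 [112  67  70  70  69  64  44  36  36  32  31  32  39  57  70  70  69  69  68  70  68  68]
190 [68 70 70 69 70 66 65 80 78 76 81 84 81 77 75 70 78 77 78 77 78 76]
```

View pics/g4.png

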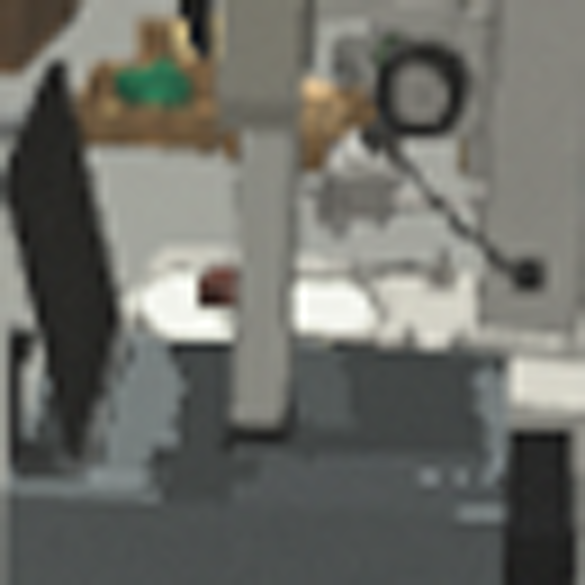

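Side view: the slab bottom (row 187, columns 250.3–256.2) hangs over the slot mouth (columns 249.2–256.5). That is about 1 mm too far forward, so I'll correct and lower slowly.

Scaled: -0.001 m is -1, 0.01 m is 10.

```bash
echo '[{"x":-1,"y":0.6,"finger_gap":0.4},{"x":-1,"y":0.6,"z":2,"finger_gap":0.4},{"x":-1,"y":0.6,"z":4,"finger_gap":0.4},{"x":-1,"y":0.6,"z":6,"finger_gap":0.4},{"x":-1,"y":0.6,"z":7,"finger_gap":0.4},{"x":-1,"y":0.6,"z":8,"finger_gap":0.4},{"x":-1,"y":0.6,"z":9,"finger_gap":0.4},{"x":-1,"y":0.6,"z":10,"finger_gap":0.4}]' > path.dat && python3 nudge.py path.dat 40; python3 -c "
from station import env;s=env.sense();print(s['force'],s['moment'])"
```

```text
clock: 12.9
ee_pos: [0.5145, 0.1951, 0.2322]
ee_rot: [0.193, -3.132, 0.001]
force: [-0.1, 0.1, -2.7]
finger_gap: 0.54
grip_force: 39.8
[-0.12649115  0.06989346 -2.72502885] [0.08460235 0.04582975 0.01484051]
```

It entered the slot cleanly with no contact force. I'll keep lowering.

Scaled: 0.02 m is 20, 0.018 m is 18.

```bash
echo '[{"z":2,"finger_gap":0.4},{"z":4,"finger_gap":0.4},{"z":6,"finger_gap":0.4},{"z":8,"finger_gap":0.4},{"z":10,"finger_gap":0.4},{"z":12,"finger_gap":0.4},{"z":14,"finger_gap":0.4},{"z":16,"finger_gap":0.4},{"z":18,"finger_gap":0.4},{"z":20,"finger_gap":0.4}]' > path.dat && python3 nudge.py path.dat 40; python3 -c "
from station import env;s=env.sense();print(s['force'],s['moment'])"
```

```text
clock: 13.9
ee_pos: [0.5145, 0.1951, 0.2122]
ee_rot: [0.193, -3.132, 0.001]
force: [-0.2, 0.1, -2.5]
finger_gap: 0.543
grip_force: 39.8
[-0.17763381  0.06393688 -2.4835225 ] [ 0.04103466  0.05050002 -0.0172783 ]
```

Scaled: 0.04 m is 40, 0.038 m is 38.

```bash
echo '[{"z":3,"finger_gap":0.4},{"z":7,"finger_gap":0.4},{"z":11,"finger_gap":0.4},{"z":15,"finger_gap":0.4},{"z":19,"finger_gap":0.4},{"z":23,"finger_gap":0.4},{"z":27,"finger_gap":0.4},{"z":31,"finger_gap":0.4},{"z":35,"finger_gap":0.4},{"z":38,"finger_gap":0.4},{"z":40,"finger_gap":0.4},{"z":40,"finger_gap":0.4}]' > path.dat && python3 nudge.py path.dat 40; python3 -c "
from station import env;s=env.sense();print(s['force'],s['moment'])"
```

```text
clock: 15.1
ee_pos: [0.5142, 0.195, 0.172]
ee_rot: [0.193, -3.131, 0.002]
force: [0.0, -0.8, -2.1]
finger_gap: 0.544
grip_force: 39.8
[ 0.00404926 -0.75242293 -2.07694012] [ 0.03272839 -0.01961237 -0.02712272]
```

Scaled: 0.017 m is 17, 0.016 m is 16.

```bash
echo '[{"z":3,"finger_gap":0.4},{"z":6,"finger_gap":0.4},{"z":9,"finger_gap":0.4},{"z":12,"finger_gap":0.4},{"z":14,"finger_gap":0.4},{"z":16,"finger_gap":0.4},{"z":17,"finger_gap":0.4},{"z":17,"finger_gap":0.4},{"z":17,"finger_gap":0.4},{"z":17,"finger_gap":0.4}]' > path.dat && python3 nudge.py path.dat 40; python3 - <<'E'
from station import env
import cv2,numpy as np
s=env.sense();print(s['force'],s['moment'],s['ee_pos'],s['joint_velocities'])
a=env.snapshot('side')['img'][130:250,200:300,::-1]
cv2.imwrite('pics/f.png',cv2.resize(a,(500,600),interpolation=2))
E
```

```text
clock: 16.1
ee_pos: [0.5143, 0.195, 0.1555]
ee_rot: [0.193, -3.132, 0.001]
force: [-0.6, -0.0, -2.1]
finger_gap: 0.543
grip_force: 39.8
[-0.64413755 -0.02566057 -2.12863322] [ 0.00058042 -0.00628905  0.03944387] [0.51433017 0.19499347 0.15545353] [-0.00083671 -0.00084932  0.00091992  0.00052899  0.00111911  0.00014945]
```

View pics/f.png

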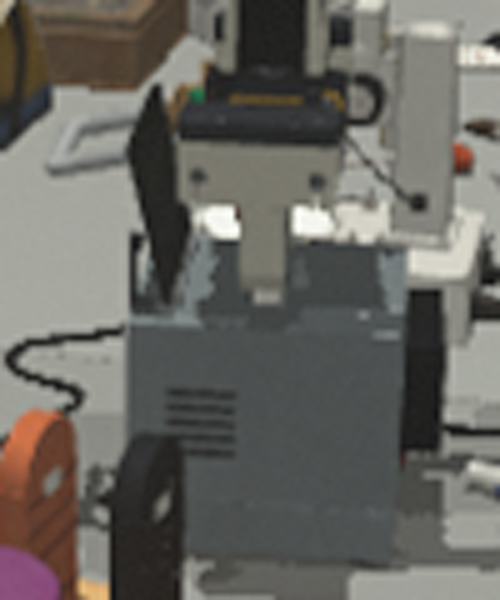

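The picture shows the slab lowered through the slot. The fingertips are just above the box top at (265,295), the cover is open on its stop, and the sandstone and basalt slabs still stand in the rack. One more steady check before handing in.

```bash
for i in 1 2 3; do echo '[{"finger_gap":0.4},{"finger_gap":0.4}]' > path.dat && python3 nudge.py path.dat 40 | grep -E 'ee_pos|force'; python3 -c "
from station import env;s=env.sense();print(s['moment'])";done
```

```text
ee_pos: [0.5143, 0.195, 0.1554]
force: [-0.2, -0.1, -2.4]
grip_force: 39.8
[0.07142373 0.00677074 0.01261118]
ee_pos: [0.5142, 0.195, 0.1553]
force: [-0.7, 0.7, -2.5]
grip_force: 39.8
[0.00719447 0.02753503 0.04710973]
ee_pos: [0.5142, 0.195, 0.1553]
force: [0.3, 0.4, -3.2]
grip_force: 39.8
[0.02688758 0.00611421 0.02352904]
```

The wrist carries only the slab's weight (about 2.4 N), and the lateral force is just noise around zero.

```bash
python3 -c "
from station import env;print(env.job_done())"
```

```text
the job is handed in; nothing more can be done
None
```

I handed the job in with the cover laid back on its stop, the other two slabs still in the rack, and the marble slab hanging steady from the gripper alone, its lower end at about z 49 mm: 12 mm below the window edge, 14 mm above the floor.

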